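Set a film applicator's knife over a test panel with a spacer blade

ROBOT

A 6-joint arm with a two-finger parallel gripper is mounted at the origin on a cart in front of the work surface, level with it; the furniture and walls round the work are solid. World frame = base frame: x ahead of the robot, y to its left, z up, the work surface at z = 0. Lengths are in m, angles in rad, forces in N, time in s.
With the tool pointing down it reaches from about 0.375 to 0.9 m from the base axis. Payload 3.1 kg.
Tool frame: the origin (TCP) lies at the very end of the fingers, on their centre line; the grasp point (between the pads) lies 19 mm behind it (grip_depth is the distance from the TCP to the grasp point, in m); z points along the fingers, y is the line along which they close (so a half turn about z gives the same grasp; the last joint's range is limited). The gripper opens to 85 mm and grips with 20 to 120 N. Pads are 22 mm wide; open, the fingers measure 114 mm over their backs; the gripper's body (76 mm by 85 mm) begins 54 mm behind the grasp point. The pads swing forward as they close: fully open they stand 13 mm farther back than shut.
Start: joints at [0.959, 0.527, 1.433, -0, 1.181, -0.178], TCP at [0.263, 0.567, 0.231] pointing down, gripper open.
Joint ranges: [-3.08, 3.08], [-0.75, 2.2], [0.22, 2.44], [-1.43, 4.57], [0, 2.65], [-2.85, 2.85]. Speed limits (rad/s): [2.79, 2.79, 3.14, 3.14, 3.14, 3.14].

INTERFACE

Orientations are given as a unit quaternion [x, y, z, w].
In Python, from station import * gives the robot as it stands.
- The arm moves only by the tool apply_moves, never from a script. Its argument "plan" is a list of rows, each a list of 7 numbers: the shift along the tool's x, y, z in m, then the turn, a rotation vector about the tool's x, y, z in rad, then the gripper command: -1 is fully open, 1 is shut, values between are in proportion. In form: [[dx, dy, dz, wx, wy, wz, jaw], ...]. A call has 1 to 8 rows; each row shifts and turns the commanded pose from where the row before left it, along the tool's axes as they then stand; what a row does not reach is not made up. A row lasts 1/8 s, in which the tool goes at most 62.5 mm and 10.7 degrees, less where a joint would pass 70% of its speed; a pose out of reach is approached as far as the arm can. A call is refused whole if a number of a shift passes 0.0625 or a number of a turn 0.188, either way. A call with a gripper value outside its range is refused whole. The fingers move at their own pace and stop on an object; "force" is the grip in N (left out, the last holds). Time passes only in rows, so rows that do not move let the fingers close. It gives the time, the measured TCP pose, the force, the opening and the grip force at its end, in the units of the state.
- sense(): the state, without advancing time (a new reading comes with each control period).
- snapshot(name): name is "scene" or "top" or "wrist"; returns the picture (400x640x3 uint8, red, green, blue); there is no depth.
- calibration(name): a dict with "camera_matrix" (3x3 intrinsics, pixels), "R" (3x3) and "t" (3): a world point X has camera coordinates R X + t; the wrist camera has in their place "mount" (4x4, takes a point from camera to tool coordinates, whose origin is the TCP and whose axes are the flange's). Camera axes: x right, y down, z forward; pixel columns grow to the right and rows downward; lengths in m; the calibration is good to about 2 mm. A picture is of the moment at which its call begins: read the wrist's pose just before it. calibration takes no time and is no camera call.
- sign_off(): hands the job in; it is judged then, once.
The state is a dict: "t": time; "q": joint angles; "qd": joint speeds; "tau": joint torques, N m; "tcp_pos": TCP position; "tool_rot": TCP orientation; "force": force on the tool from outside, world axes, zero at the start; "ft_torque": the same for the moment, N m; "finger_gap": opening from 0.0 (shut) to 1.0 (fully open); "gripper_force": force on a finger pad.
Only numpy, scipy, OpenCV 4.12 (cv2) and the standard library are available. Lean on these libraries where they do the work, as an engineer would, in place of code of your own. Each camera call takes 0.05 s, during which the arm holds its last target. There are 200 camera calls.

TASK

Set the knife of the film applicator to the spacer blade's height above the clamped panel: take the blade from its tray, slide it flat along the panel under the knife until its nose stands about 30 mm out at the back, let go, and press the knife head down by its knob until the knife nips the blade lightly, with a few newtons, and stays so with your hand off. Then draw the blade out flat, straight back against the drag of the knife, and lay it flat in its tray again. Nobody has measured the panel or the knife, so go by feel and gently, touch the knife head only while the blade is under it, and leave the other things where they stand.

Things in the scene. Friction and masses are not known exactly. Their poses are not given: they have to be found in the camera images.
- applicator: bench film applicator, fixed: grey base 270 (x) x 160 (y) x 30 mm with a steel bed 34 mm above the bench; origin on the bench under the middle of the base, x from the open front to the back (the blade goes in along +x), z up. Two posts 120 mm high, 14 mm thick, at x = 40, y = +-66 mm carry the knife head
- bed (a point): point on top of the steel bed, 34 mm above the applicator's origin. The bed lies on rubber and gives 1 mm for 8 N. On it lies a wooden panel coated blue, 215 x 100 mm, held from the sides, from x = -127 to +88 mm of the applicator. Its top is 4 to 8 mm above the bed, different each time and not reported
- knife_head: knife head, slides straight down the posts by up to 15 mm: aluminium crossbar 26 x 150 x 24 mm with a knob on top and below it two clamp strips holding a steel knife 84 mm wide (y), 5 mm thick (x); origin at the middle of the strips' underside, axes as the applicator's. Weight 3.4 N; friction of 8 N holds it at any height, so about 5 N on the knob moves it down
- knife_line (a point): middle of the clamp strips' underside, straight above the knife's edge, at x = 40, y = 0 mm of the applicator; starts 28.5 to 30.5 mm above the bed. The knife stands out 10 to 14 mm below this point, different each time and not reported, so its edge starts 14.5 to 20.5 mm above the bed and at least 1.5 mm higher than a blade lying on the panel
- knife_knob (a point): top centre of the black knob, 33 mm in diameter with a flat top 26 mm wide, 59 mm above knife_line
- blade: spacer blade, 0.11 to 0.18 kg: flat steel tongue 130 x 24 x 5 mm with a round nose, and a red handle block 46 (x) x 15 (y) x 30 mm standing on its rear part, from 5 to 35 mm above the underside; origin on the underside, x towards the nose (nose 70 mm ahead of the origin, tail 60 mm behind), z up. A line is scribed 32 mm behind the nose
- blade_nose (a point): tip of the blade's nose, 70 mm ahead of the blade's origin and 2.5 mm above its underside
- blade_handle (a point): middle of the red handle block, 33 mm behind the blade's origin and 20 mm above its underside; to be gripped across its 15 mm
- tray: shallow dark wooden tray lined with green felt, fixed, 172 (x) x 74 (y) mm outside, 162 x 64 mm inside, walls 13 mm high; felt floor 6 mm above the origin, which is on the bench under its middle; the blade lies in it at the start
- amber_bottle: brown glass bottle, 68 mm in diameter, 186 mm high; bystander, origin under its middle
- pigment_jar: jar of pink pigment, 51 mm in diameter, 70 mm high; bystander, origin under its middle
- steel_block: steel cube of 44 mm; bystander, origin under its middle
- tin_a: open white tin, 70 mm in diameter, 78 mm high; bystander, origin under its middle
- tin_b: open white tin, 70 mm in diameter, 78 mm high; bystander, origin under its middle
There are look-alikes about, which are no part of the job. Several things have the shape of the blade; the one meant has the colours described above.

How it is judged:
On the way, in this order (a step that is already met when the one before it is completed fails the run):
1. the blade lies flat under the knife with its nose 20 to 45 mm out behind the edge, let go of, and the knife still clear of it (x of blade_nose in the frame of knife_line between 0.02 and 0.045 m and angle between the x axis of blade and the x axis of applicator, either way round below 0.2 rad and angle between blade's own z axis and vertical below 0.05 rad and contact force between each of the fingers, knife_head and blade below 0.1 N and horizontal distance between blade_nose and knife_line below 0.05 m), for 0.2 s.
2. the knife nips the blade there with 2 to 10 N, with the hand off knife and blade (x of blade_nose in the frame of knife_line above 0.018 m and contact force between knife_head and blade between 2 and 10 N and contact force between each of the arm, the fingers and knife_head below 0.1 N and contact force between the fingers and blade below 0.1 N and horizontal distance between blade_nose and knife_line below 0.05 m), for 0.3 s.
3. the blade is drawn back, its nose 2 to 15 mm from leaving the edge, gripped by the fingers and with the knife still dragging on it (over 0.4 N) (x of blade_nose in the frame of knife_line between 0.002 and 0.015 m and contact force between the fingers and blade above 1 N and contact force between knife_head and blade above 0.4 N), for 0.06 s.
At the end, for the whole second after the job is handed in: the blade lies flat, at rest and let go of on the tray's floor (origin within 25 mm along and 22 mm across of the tray's middle, tilt under 0.06 rad), and the knife head is at rest (x of blade in the frame of tray between -0.025 and 0.025 m and y of blade in the frame of tray between -0.022 and 0.022 m and z of blade in the frame of tray below 0.009 m and angle between blade's own z axis and vertical below 0.06 rad and linear speed of blade below 0.01 m/s and contact force between the fingers and blade below 0.1 N and linear speed of knife_head below 0.002 m/s); the robot touches nothing.
It fails at once if knife and blade are pressed together with more than 20 N (contact force between knife_head and blade above 20 N).
It fails at once if the blade is rammed or crushed against the applicator, panel included (all its contacts together over 45 N) (contact force between blade and applicator above 45 N).
It fails at once if the robot touches the knife head while the blade's nose is not at least 10 mm through under the edge (contact force between any of the arm, the fingers and knife_head above 0.5 N and not (x of blade_nose in the frame of knife_line above 0.01 m and horizontal distance between blade_nose and knife_line below 0.06 m)).
It fails at once if the blade is tilted more than 0.2 rad while it is under the knife (it would lever the knife up) (angle between blade's own z axis and vertical above 0.2 rad and x of blade_nose in the frame of knife_line above 0 m and horizontal distance between blade_nose and knife_line below 0.06 m).
It fails at once if a bystander (amber bottle, pigment jar, steel block or tin) is moved more than 30 mm (distance of any of amber_bottle, pigment_jar, steel_block, tin_a, tin_b from where it was at the start of the episode above 0.03 m).
It also fails if it takes over 72 s, if anything falls off the work surface, if the arm or the gripper's body presses on something with over 40 N, if the wrist force passes 120 N, or if a joint passes its speed limit or range.

## Working session

There is one attempt and no reset: what is moved stays moved. The work goes in short steps, Python scripts to look and compute and a tool call to move; the robot and the scene stay as the last step left them, time stands still between calls to the robot, and variables do not carry over. Pictures are saved under pics/ and viewed, at most 10 in all, crops included, and the job is handed in when it is done.

Besides the shell and the picture viewer there is one more tool, called as name([rows], argument=value, ...), one row to a line, values as JSON. apply_moves: Moves the arm, as the interface text tells. Its arguments: {"type":"object","properties":{"plan":{"type":"array"},"force":{"type":"number"}},"required":["plan"]}

```bash
mkdir -p pics; ls
python3 - <<'E'
from station import *
import cv2
s=sense();print({k:s[k] for k in('t','tcp_pos','tool_rot','force','finger_gap')})
for n in('scene','top'):
    cv2.imwrite(f'pics/{n}0.png',snapshot(n)[:,:,::-1]);c=calibration(n);print(n,c)
print(calibration('wrist'))
E
```

```text
pics
{'t': 0.0, 'tcp_pos': array([0.26225861, 0.56651886, 0.2303292 ]), 'tool_rot': array([ 2.15205906e-01,  9.76568077e-01, -1.01296093e-03, -4.26953089e-04]), 'force': array([ 0.27455024,  0.92571067, -0.41667821]), 'finger_gap': 0.9952641451754473}
scene {'camera_matrix': array([[517.82196801,   0.        , 325.31577677],
       [  0.        , 517.82196801, 204.38726701],
       [  0.        ,   0.        ,   1.        ]]), 'R': array([[ 6.59275648e-01, -7.51901039e-01,  6.69676056e-04],
       [-5.00393068e-01, -4.39414933e-01, -7.46003548e-01],
       [ 5.61215108e-01,  4.91486871e-01, -6.65941632e-01]]), 't': array([-0.36365265,  0.32320559,  1.26230259])}
top {'camera_matrix': array([[497.70925405,   0.        , 312.46486743],
       [  0.        , 497.70925405, 197.36939894],
       [  0.        ,   0.        ,   1.        ]]), 'R': array([[ 0.01220344, -0.99991605,  0.00435648],
       [-0.98977602, -0.01269863, -0.142064  ],
       [ 0.14210739, -0.00257827, -0.98984789]]), 't': array([-0.02645951,  0.54853507,  1.67196194])}
{'camera_matrix': array([[315.19258847,   0.        , 320.03748728],
       [  0.        , 315.19258847, 200.26234054],
       [  0.        ,   0.        ,   1.        ]]), 'mount': array([[ 1.66248476e-03, -9.60890669e-01, -2.76923019e-01,
         7.01385304e-02],
       [ 9.99998618e-01,  1.59354089e-03,  4.74008589e-04,
        -5.38545321e-05],
       [-1.41822760e-05, -2.76923424e-01,  9.60891990e-01,
        -1.43523363e-01],
       [ 0.00000000e+00,  0.00000000e+00,  0.00000000e+00,
         1.00000000e+00]])}
```

View pics/top0.png

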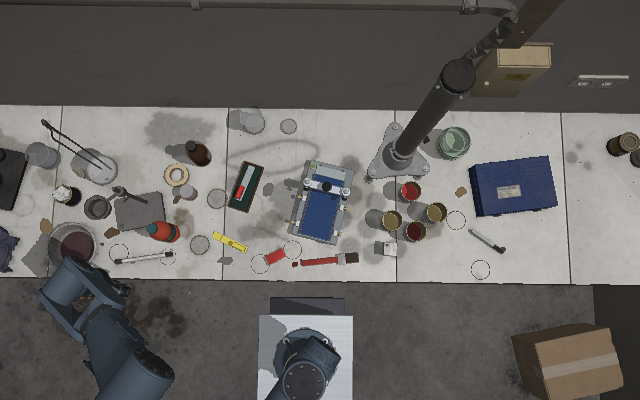

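View pics/scene0.png

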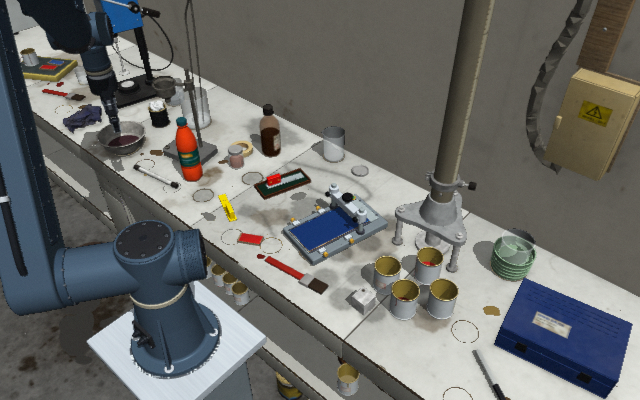

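The blade could be mistaken for these (top view): the item in the green tray with a red handle (240,188), the yellow tool (230,242), the red flat piece (275,257) and the red brush (325,261). The one in the felt tray matches the description. I'll check it in a close crop.

Run:
```python
import cv2
a=cv2.imread('pics/top0.png')[145:265,210:370]
cv2.imwrite('pics/topc.png',cv2.resize(a,None,fx=5,fy=5,interpolation=cv2.INTER_CUBIC))
```

```text
(no output)
```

View pics/topc.png

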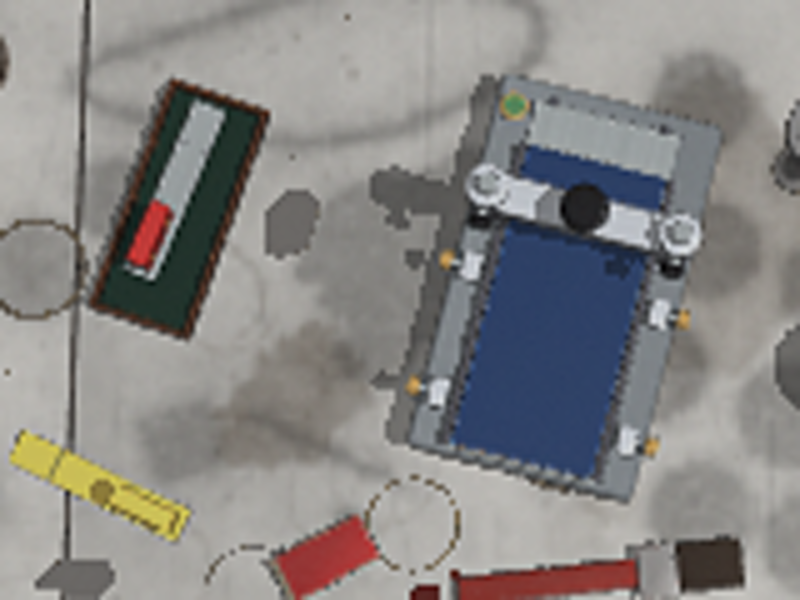

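The crop shows the steel blade with its red handle in the green tray, nose at about (208,103) and tail at (140,278). The knife knob is at (585,208) and the panel front edge runs (452,443)–(592,478). The tray item is the blade.

```bash
cat > h.py <<'E'
import numpy as np
from station import *
from scipy.spatial.transform import Rotation as Ro
def cam(name,s=None):
    c=calibration(name);K=np.array(c['camera_matrix'])
    if name!='wrist': R,t=np.array(c['R']),np.array(c['t'])
    else:
        s=s or sense();M=np.array(c['mount']);Rt=Ro.from_quat(s['tool_rot']).as_matrix()
        Rw=Rt@M[:3,:3];o=Rt@M[:3,3]+s['tcp_pos'];R=Rw.T;t=-R@o
    return K,R,t
def pix2w(C,uv,z):
    K,R,t=C;d=R.T@np.linalg.solve(K,[*uv,1]);o=-R.T@t
    return o+d*(z-o[2])/d[2]
def w2pix(C,X):
    K,R,t=C;p=K@(R@np.asarray(X)+t);return p[:2]/p[2]
def state():
    s=sense();r=Ro.from_quat(s['tool_rot']).as_matrix()
    print('t',round(s['t'],3),'tcp',np.round(s['tcp_pos'],4),'toolx',np.round(r[:,0],3),'toolz',np.round(r[:,2],4),'F',np.round(s['force'],2),'gap',round(s['finger_gap'],3),'q6',np.round(s['q'],2),'gf',s['gripper_force'])
    return s
E
python3 - <<'E'
from h import *
C=cam('top')
P=lambda u,v,z:pix2w(C,((u+.5)/5-.5+210,(v+.5)/5-.5+145),z)
def show(n,*a): print(n,np.round(P(*a),4)); return P(*a)
tr=[show('tray',u,v,.013) for u,v in((172,80),(270,113),(188,338),(92,305))]
print('traymid',np.mean(tr,0),'yaw',np.degrees(np.arctan2(*(tr[0]-tr[3])[1::-1])),np.linalg.norm(tr[0]-tr[3]),np.linalg.norm(tr[0]-tr[1]))
n=show('nose',208,103,.011);t=show('tail',140,278,.011);print(np.linalg.norm(n-t),np.degrees(np.arctan2(*(n-t)[1::-1])))
show('handle top mid',150,233,.041)
b=[show('base',u,v,.03) for u,v in((500,75),(718,125),(632,500),(412,445))]
print('yaw',np.degrees(np.arctan2(*(b[0]-b[3])[1::-1])),np.degrees(np.arctan2(*(b[1]-b[2])[1::-1])),np.linalg.norm(b[1]-b[2]),np.linalg.norm(b[2]-b[3]),np.mean(b,0))
k=show('knob',585,208,.1225)
p=show('pfl',452,443,.04);q=show('pfr',592,478,.04);print(np.linalg.norm(p-q))
show('postL',487,182,.12);show('postR',683,230,.12)
state()
E
```

```text
tray [0.6805 0.2234 0.013 ]
tray [0.6577 0.1537 0.013 ]
tray [0.4976 0.2064 0.013 ]
tray [0.5199 0.2739 0.013 ]
traymid [0.58891364 0.21435517 0.013     ] yaw -17.479602181747495 0.1683763964735462 0.07334297724791443
nose [0.6647 0.1977 0.011 ]
tail [0.5395 0.2415 0.011 ]
0.1325737280922211 -19.26476956726687
handle top mid [0.5668 0.2312 0.041 ]
base [ 0.6834 -0.008   0.03  ]
base [ 0.6498 -0.1604  0.03  ]
base [ 0.3884 -0.1019  0.03  ]
base [0.4241 0.0488 0.03  ]
yaw -12.36166497653908 -12.62605567488257 0.2678030385052555 0.15488182844897985 [ 0.5364021  -0.05535534  0.03      ]
knob [ 0.5745 -0.0653  0.1225]
pfl [0.4251 0.0213 0.04  ]
pfr [ 0.4025 -0.0741  0.04  ]
0.09805280836008186
postL [ 0.5914 -0.0007  0.12  ]
postR [ 0.5611 -0.1298  0.12  ]
t 0.1 tcp [0.2623 0.5666 0.2304] toolx [-0.907  0.42   0.   ] toolz [-0.0011 -0.0016 -1.    ] F [-0.06 -1.1  -0.11] gap 1.002 q6 [ 0.96  0.53  1.43 -0.    1.18 -0.18] gf 0.0
```

apply_moves([
  [0, 0, -0.05, 0, 0, 0, -1],
  [0, 0, -0.05, 0, 0, 0, -1],
  [-0.05, -0.02, 0, 0, 0, 0, -1],
  [-0.05, -0.02, 0, 0, 0, 0, -1],
  [-0.055, -0.025, 0, 0, 0, 0, -1],
  [-0.055, -0.025, 0, 0, 0, 0, -1],
  [-0.055, -0.025, 0, 0, 0, 0, -1],
  [-0.055, -0.025, 0, 0, 0, 0, -1],
])

```text
t: 1.1
tcp_pos: [0.495, 0.3039, 0.3309]
tool_rot: [0.215, 0.977, -0.0, -0.0]
force: [0.5, 1.1, 0.1]
finger_gap: 1.004
gripper_force: 0.0
```

apply_moves([
  [-0.05, -0.02, 0.03, 0, 0, -0.06, -0.2],
  [-0.045, -0.015, 0.05, 0, 0, -0.06, -0.2],
  [0, 0, 0.05, 0, 0, 0, -0.2],
  [0, 0, 0.04, 0, 0, 0, -0.2],
  [0, 0, 0, 0, 0, 0, -0.2],
])

```text
t: 1.72
tcp_pos: [0.5613, 0.2379, 0.1622]
tool_rot: [0.156, 0.988, -0.002, -0.004]
force: [0.9, 0.2, 0.4]
finger_gap: 0.602
gripper_force: 0.0
```

Run:
```python
from h import *
import cv2
s=state();im=snapshot('wrist');cv2.imwrite('pics/w1.png',im[:,:,::-1].copy())
C=cam('wrist',s)
for n,X in dict(nose=(.6647,.1977,.011),tail=(.5395,.2415,.011),hand=(.5673,.2314,.041)).items(): print(n,w2pix(C,X))
```

```text
t 1.725 tcp [0.5613 0.2379 0.1622] toolx [-0.951  0.309  0.008] toolz [-0.0092 -0.002  -1.    ] F [0.93 0.19 0.42] gap 0.602 q6 [ 0.22  0.59  1.53 -0.    1.03 -1.04] gf 0.0
nose [314.56488312 288.94715023]
tail [317.2787761  164.12931847]
hand [315.68835165 203.08991777]
```

View pics/w1.png

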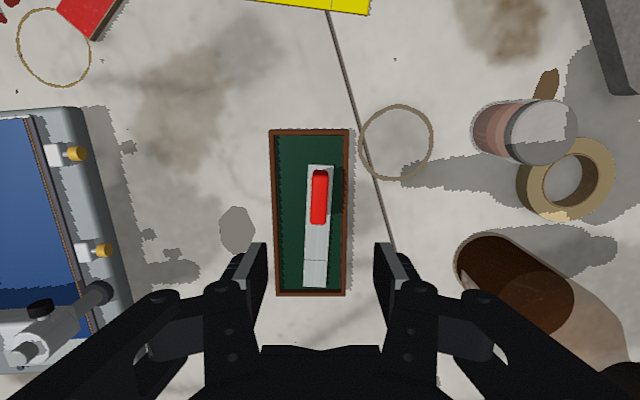

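The wrist view shows the red-handled steel blade in the tray: handle about (319,197), nose (314,287), tail (321,165). That is within a few pixels of the prediction. Now I'll refine its pose.

```bash
cat >> h.py <<'E'
def red(im,C,z,box=(0,640,0,400)):
    import cv2
    m=((im[:,:,0]>150)&(im[:,:,1]<90)&(im[:,:,2]<90)).astype('uint8')
    k=np.zeros_like(m);k[box[2]:box[3],box[0]:box[1]]=1;m*=k
    (c,wh,a)=cv2.minAreaRect(np.argwhere(m)[:,::-1].astype(np.float32))
    p=cv2.boxPoints((c,wh,a));W=np.array([pix2w(C,x,z) for x in p])
    e=W[1]-W[0] if np.linalg.norm(W[1]-W[0])>np.linalg.norm(W[2]-W[1]) else W[2]-W[1]
    e=e*np.sign(e[0]); print('red',c,wh,W.mean(0).round(4),'yaw',np.degrees(np.arctan2(e[1],e[0])),np.linalg.norm(e))
    return W.mean(0)
def rel(target,yaw):
    "yaw: direction of -tool x in deg; prints shift in tool axes and turn about tool z"
    s=sense();r=Ro.from_quat(s['tool_rot']).as_matrix()
    cur=np.degrees(np.arctan2(-r[1,0],-r[0,0]))
    print('shift now-axes',(r.T@(np.array(target)-s['tcp_pos'])).round(4),'cur yaw',round(cur,2),'turn about tool z',round(np.radians(cur-yaw),4))
E
python3 - <<'E'
from h import *
s=state();im=snapshot('wrist');C=cam('wrist',s)
h=red(im,C,.041,(260,370,150,250))
n=pix2w(C,(314.5,287.5),.011);t=pix2w(C,(321,165),.011)
print(n,t,np.linalg.norm(n-t),np.degrees(np.arctan2(n[1]-t[1],n[0]-t[0])))
d=(n-t)/np.linalg.norm(n-t);print('handle from nose',n-.103*d)
tr=[pix2w(C,x,.013) for x in((269.5,130),(348.5,128.5),(345,295),(275,296))]
print(np.round(tr,4),np.mean(tr,0),[np.linalg.norm(tr[i]-tr[(i+1)%4]) for i in range(4)])
for a,b in((0,3),(1,2)):
    e=tr[b]-tr[a];print('trayyaw',np.degrees(np.arctan2(e[1],e[0])))
E
```

```text
t 1.775 tcp [0.5633 0.2386 0.1648] toolx [-0.951  0.309  0.003] toolz [-3.5e-03 -8.0e-04 -1.0e+00] F [ 0.48 -0.06 -0.54] gap 0.601 q6 [ 0.22  0.59  1.53 -0.    1.03 -1.04] gf 0.0
red (316.546142578125, 196.1692352294922) (15.531604766845703, 48.314388275146484) [0.5654 0.2344 0.041 ] yaw -21.518546743093445 0.04402007853291282
[0.66770281 0.19840459 0.011     ] [0.54462716 0.24529409 0.011     ] 0.1317051286732051 -20.85589376010976
handle from nose [0.5714515  0.23507452 0.011     ]
[[0.499  0.2104 0.013 ]
 [0.52   0.2797 0.013 ]
 [0.6851 0.227  0.013 ]
 [0.6634 0.1555 0.013 ]] [0.59186974 0.21811659 0.013     ] [np.float64(0.07240821669214871), np.float64(0.1733046518161927), np.float64(0.07470136470621254), np.float64(0.17327195659651742)]
trayyaw -18.4643558324436
trayyaw -17.70573935989947
```

Run:
```python
from h import *
state();rel((.565,.2345,.030),-20)
```

```text
t 1.825 tcp [0.5647 0.2391 0.1666] toolx [-0.951  0.308 -0.001] toolz [ 6.e-04  1.e-04 -1.e+00] F [ 0.13  0.33 -0.09] gap 0.6 q6 [ 0.22  0.59  1.53 -0.    1.03 -1.04] gf 0.0
shift now-axes [-0.0017 -0.0043  0.1366] cur yaw -17.97 turn about tool z 0.0355
```

apply_moves([
  [0, -0.004, 0.05, 0, 0, 0.035, -0.2],
  [0, 0, 0.04, 0, 0, 0, -0.2],
  [0, 0, 0.02, 0, 0, 0, -0.2],
  [0, 0, 0, 0, 0, 0, -0.2],
  [0, 0, 0, 0, 0, 0, -0.2],
])

```text
t: 2.45
tcp_pos: [0.5648, 0.2357, 0.0583]
tool_rot: [0.173, 0.985, 0.001, 0.002]
force: [0.3, -0.0, 0.1]
finger_gap: 0.602
gripper_force: 0.0
```

Run:
```python
from h import *
s=state();rel((.565,.2345,.015),-20)
im=snapshot('wrist');red(im,cam('wrist',s),.041,(240,400,50,260))
```

```text
t 2.45 tcp [0.5648 0.2357 0.0583] toolx [-0.94   0.341 -0.004] toolz [ 0.0045  0.001  -1.    ] F [ 0.34 -0.02  0.08] gap 0.602 q6 [ 0.21  0.74  1.59  0.    0.8  -1.01] gf 0.0
shift now-axes [-0.0004 -0.0012  0.0433] cur yaw -19.97 turn about tool z 0.0006
red (318.0, 232.0) (54.0, 24.0) [0.5595 0.2365 0.041 ] yaw -19.361214850123346 0.031723068139817755
```

apply_moves([
  [0, -0.001, 0.025, 0, 0, 0, 0],
  [0, 0, 0.018, 0, 0, 0, 0],
  [0, 0, 0, 0, 0, 0, 0],
  [0, 0, 0, 0, 0, 0, 0],
])

```text
t: 3.0
tcp_pos: [0.5631, 0.2342, 0.0135]
tool_rot: [0.173, 0.985, 0.0, 0.0]
force: [0.6, 0.0, 0.2]
finger_gap: 0.501
gripper_force: 0.0
```

apply_moves([
  [0, 0, 0, 0, 0, 0, 0.5],
  [0, 0, 0, 0, 0, 0, 1],
  [0, 0, 0, 0, 0, 0, 1],
  [0, 0, 0, 0, 0, 0, 1],
], force=40)

```text
t: 3.5
tcp_pos: [0.5631, 0.2343, 0.0138]
tool_rot: [0.174, 0.985, 0.0, 0.001]
force: [0.3, 1.4, 6.1]
finger_gap: 0.167
gripper_force: 40.0
```

Run:
```python
from h import *
state()
```

```text
t 3.5 tcp [0.5631 0.2343 0.0138] toolx [-0.94   0.342 -0.001] toolz [ 1.5e-03  4.0e-04 -1.0e+00] F [0.3  1.35 6.14] gap 0.167 q6 [ 0.21  0.81  1.61  0.    0.72 -1.01] gf 40.015422105789185
```

apply_moves([
  [0, 0, -0.01, 0, 0, 0, 1],
  [0, 0, -0.03, 0, 0, 0, 1],
  [0, 0, -0.04, 0, 0, 0, 1],
  [0.02, -0.02, -0.03, 0, 0, 0, 1],
  [0.04, -0.035, 0, 0, 0, 0, 1],
  [0.035, -0.035, 0, 0, 0, 0, 1],
  [-0.01, -0.035, 0, 0, 0, 0, 1],
  [-0.015, -0.04, 0, 0, 0, -0.04, 1],
], force=60)

```text
t: 4.5
tcp_pos: [0.4391, 0.1025, 0.1232]
tool_rot: [0.152, 0.988, -0.0, -0.0]
force: [0.3, -0.1, -1.2]
finger_gap: 0.165
gripper_force: 58.7
```

apply_moves([
  [-0.015, -0.04, 0, 0, 0, -0.04, 1],
  [-0.015, -0.04, 0, 0, 0, -0.04, 1],
  [-0.01, -0.03, 0, 0, 0, 0, 1],
  [0, -0.015, 0, 0, 0, 0, 1],
  [0, 0, 0, 0, 0, 0, 1],
  [0, 0, 0, 0, 0, 0, 1],
])

```text
t: 5.25
tcp_pos: [0.4452, -0.0273, 0.1229]
tool_rot: [0.114, 0.994, 0.0, -0.001]
force: [0.5, 0.4, -1.9]
finger_gap: 0.163
gripper_force: 58.7
```

Run:
```python
from h import *
import cv2
s=state();im=snapshot('wrist');cv2.imwrite('pics/w2.png',im[:,:,::-1].copy())
a=snapshot('top')[145:265,210:370,::-1]
cv2.imwrite('pics/t2.png',cv2.resize(a,None,fx=5,fy=5,interpolation=cv2.INTER_CUBIC))
C=cam('wrist',s)
d=np.array([np.cos(np.radians(-13)),np.sin(np.radians(-13)),0]);l=np.array([-d[1],d[0],0]);o=np.array([.5355,-.0563,0])
for n,(x,y,z) in dict(pfl=(-127,50,40),pfr=(-127,-50,40),knob=(40,0,122),postL=(40,66,120),postR=(40,-66,120),bfl=(-135,80,30),bfr=(-135,-80,30)).items(): print(n,w2pix(C,o+(d*x+l*y)/1e3+[0,0,z/1e3]).round(1))
```

```text
t 5.25 tcp [ 0.4452 -0.0273  0.1229] toolx [-0.974  0.226  0.001] toolz [-1.1e-03  6.0e-04 -1.0e+00] F [ 0.47  0.44 -1.87] gap 0.163 q6 [-0.31  0.48  1.97  0.    0.69 -1.66] gf 58.693862557411194
pfl [378.1 163.7]
pfr [239.9 163.7]
knob [307.  453.1]
postL [412.6 449.8]
postR [201.6 449.8]
bfl [416.4 150.9]
bfr [202.2 150.8]
```

View pics/w2.png

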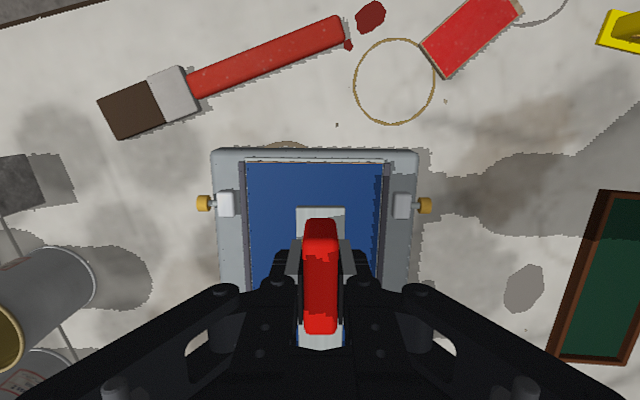

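The wrist view shows the blade held level, handle at (320,275), over the blue panel, whose front edge is at (245..384,161). It sits roughly centred, so I'm lowering it in front of the knife.

apply_moves([
  [0, -0.006, 0.03, 0, 0, 0, 1],
  [0, 0, 0.025, 0, 0, 0, 1],
  [0, 0, 0.01, 0, 0, 0, 1],
  [0, 0, 0, 0, 0, 0, 1],
  [0, 0, 0, 0, 0, 0, 1],
  [0, 0, 0, 0, 0, 0, 1],
])

```text
t: 6.1
tcp_pos: [0.4451, -0.0343, 0.0587]
tool_rot: [0.114, 0.993, -0.0, 0.001]
force: [0.4, 0.6, -2.1]
finger_gap: 0.161
gripper_force: 58.7
```

apply_moves([
  [0, 0, 0.003, 0, 0, 0, 1],
  [0, 0, 0, 0, 0, 0, 1],
  [0, 0, 0, 0, 0, 0, 1],
])

```text
t: 6.48
tcp_pos: [0.4446, -0.0342, 0.055]
tool_rot: [0.114, 0.993, -0.0, 0.0]
force: [-0.6, -0.3, -1.6]
finger_gap: 0.159
gripper_force: 58.7
```

apply_moves([
  [0, 0, 0.002, 0, 0, 0, 1],
  [0, 0, 0, 0, 0, 0, 1],
  [0, 0, 0, 0, 0, 0, 1],
])

```text
t: 6.85
tcp_pos: [0.4445, -0.0342, 0.0529]
tool_rot: [0.114, 0.993, 0.0, -0.0]
force: [-0.0, -0.4, -2.7]
finger_gap: 0.161
gripper_force: 58.7
```

apply_moves([
  [0, 0, 0.002, 0, 0, 0, 1],
  [0, 0, 0, 0, 0, 0, 1],
  [0, 0, 0, 0, 0, 0, 1],
])

```text
t: 7.22
tcp_pos: [0.4445, -0.0342, 0.0509]
tool_rot: [0.114, 0.993, 0.0, -0.0]
force: [0.2, 0.4, -1.8]
finger_gap: 0.165
gripper_force: 58.7
```

apply_moves([
  [0, 0, 0.001, 0, 0, 0, 1],
  [0, 0, 0, 0, 0, 0, 1],
  [0, 0, 0, 0, 0, 0, 1],
])

```text
t: 7.6
tcp_pos: [0.4446, -0.0342, 0.05]
tool_rot: [0.114, 0.993, -0.0, 0.0]
force: [0.4, -0.1, -1.7]
finger_gap: 0.167
gripper_force: 58.7
```

apply_moves([
  [0, 0, 0.001, 0, 0, 0, 1],
  [0, 0, 0, 0, 0, 0, 1],
  [0, 0, 0, 0, 0, 0, 1],
])

```text
t: 7.98
tcp_pos: [0.4446, -0.0342, 0.0489]
tool_rot: [0.114, 0.993, 0.0, -0.0]
force: [-0.1, 0.7, -1.8]
finger_gap: 0.173
gripper_force: 58.7
```

apply_moves([
  [0, 0, 0.001, 0, 0, 0, 1],
  [0, 0, 0, 0, 0, 0, 1],
  [0, 0, 0, 0, 0, 0, 1],
])

```text
t: 8.35
tcp_pos: [0.4446, -0.0342, 0.048]
tool_rot: [0.114, 0.993, -0.0, -0.0]
force: [-0.2, 0.1, -1.2]
finger_gap: 0.163
gripper_force: 58.7
```

apply_moves([
  [0, 0, 0.001, 0, 0, 0, 1],
  [0, 0, 0, 0, 0, 0, 1],
  [0, 0, 0, 0, 0, 0, 1],
])

```text
t: 8.72
tcp_pos: [0.4445, -0.0342, 0.0469]
tool_rot: [0.114, 0.993, 0.0, -0.0]
force: [-0.5, -0.3, -2.1]
finger_gap: 0.163
gripper_force: 58.7
```

apply_moves([
  [0, 0, 0.001, 0, 0, 0, 1],
  [0, 0, 0, 0, 0, 0, 1],
  [0, 0, 0, 0, 0, 0, 1],
])

```text
t: 9.1
tcp_pos: [0.4446, -0.0342, 0.0461]
tool_rot: [0.114, 0.993, -0.0, 0.0]
force: [0.0, 0.1, 0.7]
finger_gap: 0.163
gripper_force: 58.9
```

apply_moves([
  [0, 0, 0, 0, 0, 0, 0.4],
  [0, 0, 0, 0, 0, 0, 0.4],
  [0, 0, -0.0015, 0, 0, 0, 0.4],
  [0, 0, 0, 0, 0, 0, 0.4],
])

```text
t: 9.6
tcp_pos: [0.4447, -0.0342, 0.0476]
tool_rot: [0.114, 0.993, -0.0, 0.0]
force: [-0.5, -0.5, 0.1]
finger_gap: 0.303
gripper_force: 0.0
```

Run:
```python
from h import *
import cv2
s=state();im=snapshot('wrist');C=cam('wrist',s)
red(im,C,.0735,(270,370,180,390))
cv2.imwrite('pics/w3.png',im[:,:,::-1].copy())
print(s['ft_torque'])
```

```text
t 9.6 tcp [ 0.4447 -0.0342  0.0476] toolx [-0.974  0.227 -0.   ] toolz [ 3.e-04 -1.e-04 -1.e+00] F [-0.51 -0.52  0.14] gap 0.303 q6 [-0.33  0.64  2.02 -0.    0.48 -1.67] gf 0.0
red (319.5, 284.5) (93.0, 33.0) [ 0.4462 -0.0348  0.0735] yaw -12.208173484188556 0.04422532937311853
[-0.00127681  0.0359908  -0.02576055]
```

apply_moves([
  [0, 0, 0, 0, 0, 0, 0.6],
  [0, 0, 0, 0, 0, 0, 1],
  [0, 0, 0, 0, 0, 0, 1],
  [0, 0, 0, 0, 0, 0, 1],
], force=40)

```text
t: 10.15
tcp_pos: [0.4445, -0.0342, 0.0475]
tool_rot: [0.114, 0.993, -0.0, -0.0]
force: [0.1, -0.1, 0.8]
finger_gap: 0.17
gripper_force: 43.0
```

apply_moves([
  [-0.006, 0, 0, 0, 0, 0, 1],
  [-0.007, 0, 0, 0, 0, 0, 1],
  [-0.007, 0, 0, 0, 0, 0, 1],
  [0, 0, 0, 0, 0, 0, 1],
])

```text
t: 10.65
tcp_pos: [0.4659, -0.0393, 0.0475]
tool_rot: [0.114, 0.993, -0.0, 0.002]
force: [1.1, 0.6, 1.1]
finger_gap: 0.171
gripper_force: 43.0
```

apply_moves([
  [-0.006, 0, 0, 0, 0, 0, 1],
  [-0.006, 0, 0, 0, 0, 0, 1],
  [-0.006, 0, 0, 0, 0, 0, 1],
  [0, 0, 0, 0, 0, 0, 1],
])

```text
t: 11.15
tcp_pos: [0.4831, -0.0433, 0.0475]
tool_rot: [0.114, 0.993, -0.0, 0.001]
force: [0.8, 0.1, 0.8]
finger_gap: 0.169
gripper_force: 43.0
```

apply_moves([
  [-0.006, 0, 0, 0, 0, 0, 1],
  [-0.006, 0, 0, 0, 0, 0, 1],
  [-0.007, 0, 0, 0, 0, 0, 1],
  [0, 0, 0, 0, 0, 0, 1],
  [0, 0, 0, 0, 0, 0, 1],
])

```text
t: 11.78
tcp_pos: [0.5017, -0.0476, 0.0477]
tool_rot: [0.114, 0.993, -0.0, 0.002]
force: [1.1, -0.1, -0.2]
finger_gap: 0.163
gripper_force: 43.0
```

Run:
```python
from h import *
import cv2
s=state()
a=snapshot('scene')[180:270,275:395,::-1]
cv2.imwrite('pics/s3.png',cv2.resize(a,None,fx=6,fy=6,interpolation=cv2.INTER_CUBIC))
```

```text
t 11.775 tcp [ 0.5017 -0.0476  0.0477] toolx [-0.974  0.227 -0.004] toolz [ 0.0034 -0.0011 -1.    ] F [ 1.13 -0.06 -0.23] gap 0.163 q6 [-0.32  0.67  1.88  0.    0.59 -1.66] gf 42.96599328517914
```

View pics/s3.png

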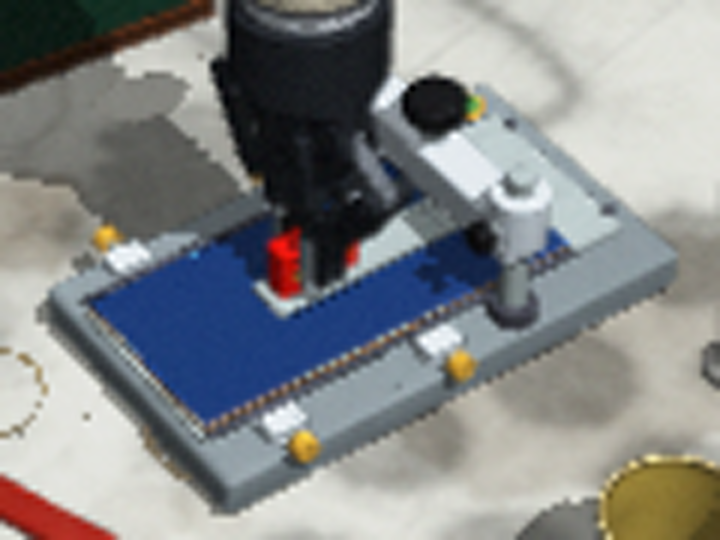

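The scene crop shows the blade under the crossbar with its tail at about (280,305), handle gripped in front and the knife not touched. I'm letting go and rising.

apply_moves([
  [0, 0, 0, 0, 0, 0, 0.4],
  [0, 0, 0, 0, 0, 0, 0.2],
  [0, 0, 0, 0, 0, 0, 0.2],
  [0, 0, -0.03, 0, 0, 0, 0.2],
  [0, 0, -0.05, 0, 0, 0, 0.2],
  [0, 0, -0.06, 0, 0, 0, 0.2],
  [0, 0, 0, 0, 0, 0, 1],
  [0, 0, 0, 0, 0, 0, 1],
])

```text
t: 12.82
tcp_pos: [0.4994, -0.0469, 0.1872]
tool_rot: [0.114, 0.993, 0.0, -0.0]
force: [-0.6, 0.3, 0.1]
finger_gap: 0.004
gripper_force: 0.0
```

apply_moves([
  [-0.025, 0, 0, 0, 0, 0, 1],
  [-0.03, 0, 0, 0, 0, 0, 1],
  [-0.02, 0, 0, 0, 0, 0, 1],
  [0, 0, 0, 0, 0, 0, 1],
  [0, 0, 0, 0, 0, 0, 1],
  [0, 0, 0, 0, 0, 0, 1],
])

```text
t: 13.58
tcp_pos: [0.5717, -0.0637, 0.1868]
tool_rot: [0.114, 0.993, 0.0, -0.001]
force: [0.3, 0.7, 0.2]
finger_gap: 0.004
gripper_force: 0.0
```

Run:
```python
from h import *
import cv2
s=state();im=snapshot('wrist')[:,:,::-1].copy();C=cam('wrist',s)
cv2.imwrite('pics/w4.png',im)
print('tcp px',w2pix(C,s['tcp_pos']),'knob exp',w2pix(C,(.5745,-.0653,.1225)))
```

```text
t 13.575 tcp [ 0.5717 -0.0637  0.1868] toolx [-0.974  0.227  0.002] toolz [-2.4e-03  7.0e-04 -1.0e+00] F [0.32 0.74 0.16] gap 0.004 q6 [-0.31  0.52  1.6  -0.    1.02 -1.65] gf 0.0
tcp px [319.88927394 255.67831404] knob exp [318.56429933 218.93749612]
```

View pics/w4.png

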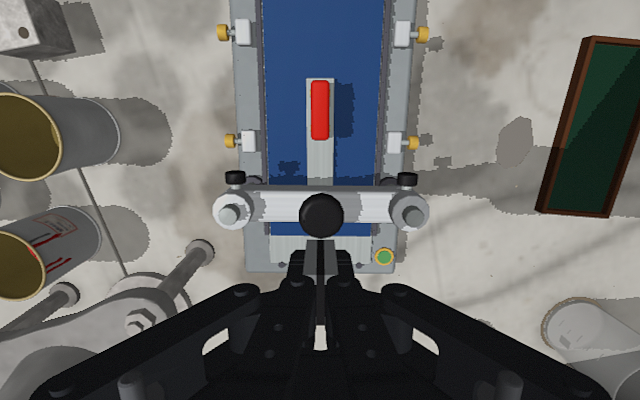

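The wrist view shows the knob at (321,216), right above the crossbar, and the released blade's handle at about (319,110), with the tongue running under the knife.

Run:
```python
from h import *
import cv2
s=sense();im=cv2.imread('pics/w4.png')[:,:,::-1];C=cam('wrist',s)
k=pix2w(C,(321,215.5),.1225);h=red(im,C,.0735,(290,350,60,180))
d=np.array([.974,-.225,0]);print('knob',k,'nose out',.103-(k-h)@d)
rel([*k[:2],.125],-13.1)
```

```text
red (319.5, 110.0) (58.0, 17.0) [ 0.5043 -0.0485  0.0735] yaw -12.612750760224595 0.043775591964348416
knob [ 0.57288793 -0.06321519  0.1225    ] nose out 0.03287656694223784
shift now-axes [-0.0009  0.0007  0.0621] cur yaw -13.11 turn about tool z -0.0001
```

apply_moves([
  [-0.001, 0.001, 0.03, 0, 0, 0, 1],
  [0, 0, 0.025, 0, 0, 0, 1],
  [0, 0, 0.004, 0, 0, 0, 1],
  [0, 0, 0, 0, 0, 0, 1],
  [0, 0, 0, 0, 0, 0, 1],
])

```text
t: 14.25
tcp_pos: [0.5751, -0.0636, 0.1296]
tool_rot: [0.114, 0.993, -0.0, 0.001]
force: [-0.1, 0.3, 1.1]
finger_gap: 0.001
gripper_force: 0.0
```

apply_moves([
  [0, 0, 0.001, 0, 0, 0, 1],
  [0, 0, 0.001, 0, 0, 0, 1],
  [0, 0, 0.001, 0, 0, 0, 1],
  [0, 0, 0, 0, 0, 0, 1],
])

```text
t: 14.75
tcp_pos: [0.5742, -0.0634, 0.1254]
tool_rot: [0.114, 0.993, 0.0, -0.0]
force: [-0.3, -0.1, 0.9]
finger_gap: 0.002
gripper_force: 0.0
```

apply_moves([
  [0, 0, 0.001, 0, 0, 0, 1],
  [0, 0, 0.001, 0, 0, 0, 1],
  [0, 0, 0, 0, 0, 0, 1],
])

```text
t: 15.12
tcp_pos: [0.5742, -0.0634, 0.1233]
tool_rot: [0.114, 0.993, 0.0, -0.0]
force: [0.3, 0.3, 0.2]
finger_gap: 0.002
gripper_force: 0.0
```

apply_moves([
  [0, 0, 0.001, 0, 0, 0, 1],
  [0, 0, 0, 0, 0, 0, 1],
])

```text
t: 15.38
tcp_pos: [0.5744, -0.0634, 0.1226]
tool_rot: [0.114, 0.993, -0.0, 0.0]
force: [0.2, 0.4, 1.8]
finger_gap: 0.0
gripper_force: 0.7
```

apply_moves([
  [0, 0, 0.001, 0, 0, 0, 1],
  [0, 0, 0, 0, 0, 0, 1],
])

```text
t: 15.62
tcp_pos: [0.5744, -0.0634, 0.1218]
tool_rot: [0.114, 0.993, -0.0, 0.0]
force: [-1.5, 0.1, 4.5]
finger_gap: -0.001
gripper_force: 2.3
```

apply_moves([
  [0, 0, 0.001, 0, 0, 0, 1],
  [0, 0, 0, 0, 0, 0, 1],
])

```text
t: 15.88
tcp_pos: [0.5744, -0.0634, 0.1205]
tool_rot: [0.114, 0.993, -0.0, 0.0]
force: [-0.9, 0.1, 4.1]
finger_gap: -0.001
gripper_force: 2.3
```

apply_moves([
  [0, 0, 0.0005, 0, 0, 0, 1],
  [0, 0, 0, 0, 0, 0, 1],
])

```text
t: 16.12
tcp_pos: [0.5744, -0.0634, 0.12]
tool_rot: [0.114, 0.993, -0.0, 0.0]
force: [-0.7, 0.6, 4.3]
finger_gap: 0.001
gripper_force: 2.2
```

apply_moves([
  [0, 0, 0.0005, 0, 0, 0, 1],
  [0, 0, 0.0005, 0, 0, 0, 1],
  [0, 0, 0, 0, 0, 0, 1],
])

```text
t: 16.5
tcp_pos: [0.5744, -0.0634, 0.1189]
tool_rot: [0.114, 0.993, -0.0, 0.0]
force: [-0.5, 1.0, 3.7]
finger_gap: -0.003
gripper_force: 2.0
```

apply_moves([
  [0, 0, 0.0005, 0, 0, 0, 1],
  [0, 0, 0.0005, 0, 0, 0, 1],
  [0, 0, 0, 0, 0, 0, 1],
])

```text
t: 16.88
tcp_pos: [0.5744, -0.0634, 0.1179]
tool_rot: [0.114, 0.993, -0.0, 0.0]
force: [0.4, -0.3, 3.6]
finger_gap: 0.002
gripper_force: 2.0
```

apply_moves([
  [0, 0, 0.0005, 0, 0, 0, 1],
  [0, 0, 0, 0, 0, 0, 1],
])

```text
t: 17.12
tcp_pos: [0.5744, -0.0634, 0.1174]
tool_rot: [0.114, 0.993, -0.0, 0.0]
force: [0.1, 1.3, 4.0]
finger_gap: -0.002
gripper_force: 2.0
```

apply_moves([
  [0, 0, 0.0005, 0, 0, 0, 1],
  [0, 0, 0, 0, 0, 0, 1],
])

```text
t: 17.38
tcp_pos: [0.5744, -0.0634, 0.117]
tool_rot: [0.114, 0.993, -0.0, 0.0]
force: [-0.6, -0.4, 4.2]
finger_gap: 0.004
gripper_force: 2.1
```

apply_moves([
  [0, 0, 0.0005, 0, 0, 0, 1],
  [0, 0, 0, 0, 0, 0, 1],
])

```text
t: 17.62
tcp_pos: [0.5744, -0.0634, 0.1164]
tool_rot: [0.114, 0.993, -0.0, 0.0]
force: [-0.1, 0.2, 4.5]
finger_gap: -0.0
gripper_force: 2.1
```

apply_moves([
  [0, 0, 0.0005, 0, 0, 0, 1],
  [0, 0, 0, 0, 0, 0, 1],
])

```text
t: 17.88
tcp_pos: [0.5744, -0.0634, 0.1159]
tool_rot: [0.114, 0.993, -0.0, 0.0]
force: [-1.0, 0.1, 4.9]
finger_gap: 0.0
gripper_force: 2.1
```

apply_moves([
  [0, 0, 0.0005, 0, 0, 0, 1],
  [0, 0, 0, 0, 0, 0, 1],
])

```text
t: 18.12
tcp_pos: [0.5744, -0.0634, 0.1154]
tool_rot: [0.114, 0.993, -0.0, 0.0]
force: [0.4, 0.4, 4.1]
finger_gap: 0.001
gripper_force: 2.1
```

apply_moves([
  [0, 0, 0.0004, 0, 0, 0, 1],
  [0, 0, 0, 0, 0, 0, 1],
])

```text
t: 18.38
tcp_pos: [0.5744, -0.0634, 0.1151]
tool_rot: [0.114, 0.993, -0.0, 0.0]
force: [-0.1, 0.1, 3.7]
finger_gap: -0.001
gripper_force: 2.1
```

apply_moves([
  [0, 0, 0.0005, 0, 0, 0, 1],
  [0, 0, 0, 0, 0, 0, 1],
])

```text
t: 18.62
tcp_pos: [0.5744, -0.0634, 0.1146]
tool_rot: [0.114, 0.993, -0.0, 0.0]
force: [1.2, -0.2, 4.6]
finger_gap: -0.002
gripper_force: 2.1
```

apply_moves([
  [0, 0, 0.0005, 0, 0, 0, 1],
  [0, 0, 0, 0, 0, 0, 1],
])

```text
t: 18.88
tcp_pos: [0.5744, -0.0634, 0.1141]
tool_rot: [0.114, 0.993, -0.0, 0.0]
force: [-0.2, 0.9, 4.5]
finger_gap: -0.0
gripper_force: 2.1
```

apply_moves([
  [0, 0, 0.0005, 0, 0, 0, 1],
  [0, 0, 0, 0, 0, 0, 1],
])

```text
t: 19.12
tcp_pos: [0.5744, -0.0634, 0.1136]
tool_rot: [0.114, 0.993, -0.0, 0.0]
force: [0.9, 0.5, 5.0]
finger_gap: 0.004
gripper_force: 2.1
```

apply_moves([
  [0, 0, 0.0003, 0, 0, 0, 1],
  [0, 0, 0, 0, 0, 0, 1],
])

```text
t: 19.38
tcp_pos: [0.5744, -0.0634, 0.1133]
tool_rot: [0.114, 0.993, -0.0, 0.0]
force: [1.1, -0.1, 3.9]
finger_gap: 0.001
gripper_force: 2.1
```

apply_moves([
  [0, 0, 0.0003, 0, 0, 0, 1],
  [0, 0, 0, 0, 0, 0, 1],
])

```text
t: 19.62
tcp_pos: [0.5744, -0.0634, 0.113]
tool_rot: [0.114, 0.993, -0.0, 0.0]
force: [0.8, -0.4, 3.9]
finger_gap: -0.004
gripper_force: 2.2
```

apply_moves([
  [0, 0, 0.0003, 0, 0, 0, 1],
  [0, 0, 0, 0, 0, 0, 1],
])

```text
t: 19.88
tcp_pos: [0.5744, -0.0634, 0.1127]
tool_rot: [0.114, 0.993, -0.0, 0.0]
force: [0.7, -0.6, 4.5]
finger_gap: -0.002
gripper_force: 2.2
```

apply_moves([
  [0, 0, 0.0003, 0, 0, 0, 1],
  [0, 0, 0, 0, 0, 0, 1],
])

```text
t: 20.12
tcp_pos: [0.5744, -0.0634, 0.1125]
tool_rot: [0.114, 0.993, -0.0, 0.0]
force: [0.4, -1.3, 4.7]
finger_gap: 0.003
gripper_force: 2.7
```

apply_moves([
  [0, 0, 0.0003, 0, 0, 0, 1],
  [0, 0, 0, 0, 0, 0, 1],
])

```text
t: 20.38
tcp_pos: [0.5744, -0.0634, 0.1124]
tool_rot: [0.114, 0.993, -0.0, 0.0]
force: [0.4, -1.0, 5.9]
finger_gap: -0.001
gripper_force: 3.1
```

apply_moves([
  [0, 0, 0, 0, 0, 0, 1],
  [0, 0, 0, 0, 0, 0, 1],
])

```text
t: 20.62
tcp_pos: [0.5744, -0.0634, 0.1124]
tool_rot: [0.114, 0.993, -0.0, 0.0]
force: [0.4, 0.2, 6.8]
finger_gap: 0.002
gripper_force: 3.1
```

apply_moves([
  [0, 0, 0.0005, 0, 0, 0, 1],
  [0, 0, 0, 0, 0, 0, 1],
])

```text
t: 20.88
tcp_pos: [0.5744, -0.0634, 0.1121]
tool_rot: [0.114, 0.993, -0.0, 0.0]
force: [-0.3, 1.1, 7.0]
finger_gap: 0.0
gripper_force: 3.8
```

apply_moves([
  [0, 0, 0.0004, 0, 0, 0, 1],
  [0, 0, 0, 0, 0, 0, 1],
  [0, 0, 0, 0, 0, 0, 1],
])

```text
t: 21.25
tcp_pos: [0.5744, -0.0634, 0.1119]
tool_rot: [0.114, 0.993, -0.0, 0.0]
force: [-1.3, 0.9, 8.4]
finger_gap: -0.002
gripper_force: 4.5
```

apply_moves([
  [0, 0, 0.0003, 0, 0, 0, 1],
  [0, 0, 0, 0, 0, 0, 1],
  [0, 0, 0, 0, 0, 0, 1],
])

```text
t: 21.62
tcp_pos: [0.5744, -0.0634, 0.1118]
tool_rot: [0.114, 0.993, -0.0, 0.0]
force: [-1.1, -0.1, 10.7]
finger_gap: -0.002
gripper_force: 5.1
```

apply_moves([
  [0, 0, -0.001, 0, 0, 0, 1],
  [0, 0, -0.002, 0, 0, 0, 1],
  [0, 0, -0.005, 0, 0, 0, 1],
  [0, 0, -0.02, 0, 0, 0, 1],
  [0, 0, -0.04, 0, 0, 0, 1],
  [0, 0, 0, 0, 0, 0, 1],
  [0, 0, 0, 0, 0, 0, 1],
])

```text
t: 22.5
tcp_pos: [0.5736, -0.0632, 0.1785]
tool_rot: [0.114, 0.993, 0.0, -0.001]
force: [0.4, -0.4, -0.8]
finger_gap: 0.003
gripper_force: 0.0
```

Run:
```python
from h import *
s=state();im=snapshot('wrist');C=cam('wrist',s)
import cv2;cv2.imwrite('pics/w5.png',im[:,:,::-1].copy())
h=red(im,C,.0735,(290,350,40,190));print('earlier h .5043 -.0485')
d=np.array([.974,-.227,0]);g=np.array([.5017,-.0476,0]);rel([*g[:2],.17],-13.1)
```

```text
t 22.5 tcp [ 0.5736 -0.0632  0.1785] toolx [-0.974  0.227  0.001] toolz [-1.3e-03  4.0e-04 -1.0e+00] F [ 0.42 -0.44 -0.81] gap 0.003 q6 [-0.3   0.53  1.61 -0.    1.01 -1.65] gf 0.0
red (318.0, 107.0) (60.0, 18.0) [ 0.5036 -0.0485  0.0735] yaw -12.661619976099022 0.04353970550771223
earlier h .5043 -.0485
shift now-axes [ 0.0732 -0.0012  0.0081] cur yaw -13.11 turn about tool z -0.0001
```

apply_moves([
  [0.025, 0, 0, 0, 0, 0, 0.2],
  [0.028, 0, 0, 0, 0, 0, 0.2],
  [0.02, -0.001, 0, 0, 0, 0, 0.2],
  [0, 0, 0, 0, 0, 0, 0.2],
  [0, 0, 0.03, 0, 0, 0, 0.2],
  [0, 0, 0.04, 0, 0, 0, 0.2],
  [0, 0, 0.03, 0, 0, 0, 0.2],
  [0, 0, 0, 0, 0, 0, 0.2],
])

```text
t: 23.55
tcp_pos: [0.5022, -0.0476, 0.0765]
tool_rot: [0.114, 0.993, 0.001, -0.002]
force: [0.2, 0.4, 0.6]
finger_gap: 0.401
gripper_force: 0.0
```

Run:
```python
from h import *
state();rel((.5017,-.0476,.0476),-13)
```

```text
t 23.55 tcp [ 0.5022 -0.0476  0.0765] toolx [-0.974  0.227  0.005] toolz [-0.0048  0.0016 -1.    ] F [0.16 0.37 0.63] gap 0.401 q6 [-0.32  0.62  1.86  0.    0.67 -1.66] gf 0.0
shift now-axes [ 0.0004 -0.0001  0.0289] cur yaw -13.12 turn about tool z -0.0022
```

apply_moves([
  [0, 0, 0.015, 0, 0, 0, 0.2],
  [0, 0, 0.014, 0, 0, 0, 0.2],
  [0, 0, 0, 0, 0, 0, 0.2],
  [0, 0, 0, 0, 0, 0, 0.2],
])

```text
t: 24.05
tcp_pos: [0.5032, -0.0479, 0.0502]
tool_rot: [0.114, 0.993, -0.0, 0.0]
force: [0.0, -0.4, -0.3]
finger_gap: 0.4
gripper_force: 0.0
```

apply_moves([
  [0, 0, 0, 0, 0, 0, 0.6],
  [0, 0, 0, 0, 0, 0, 1],
  [0, 0, 0, 0, 0, 0, 1],
  [0, 0, 0, 0, 0, 0, 1],
], force=50)

```text
t: 24.55
tcp_pos: [0.5033, -0.048, 0.0505]
tool_rot: [0.114, 0.993, -0.0, 0.001]
force: [-1.2, -0.8, 6.0]
finger_gap: 0.168
gripper_force: 50.7
```

apply_moves([
  [0, 0, -0.0005, 0, 0, 0, 1],
  [0, 0, 0, 0, 0, 0, 1],
])

```text
t: 24.8
tcp_pos: [0.5033, -0.048, 0.0506]
tool_rot: [0.114, 0.993, -0.0, 0.0]
force: [0.4, -0.3, 3.8]
finger_gap: 0.167
gripper_force: 50.3
```

apply_moves([
  [0, 0, -0.0005, 0, 0, 0, 1],
  [0, 0, 0, 0, 0, 0, 1],
])

```text
t: 25.05
tcp_pos: [0.5033, -0.048, 0.0506]
tool_rot: [0.114, 0.993, -0.0, 0.0]
force: [1.6, -2.3, -1.9]
finger_gap: 0.164
gripper_force: 49.6
```

apply_moves([
  [0, 0, 0, 0, 0, 0, 1],
])

```text
t: 25.18
tcp_pos: [0.5033, -0.0479, 0.0506]
tool_rot: [0.114, 0.993, -0.0, 0.0]
force: [1.6, -1.0, -4.0]
finger_gap: 0.165
gripper_force: 49.6
```

apply_moves([
  [0, 0, 0, 0, 0, 0, 1],
])

```text
t: 25.3
tcp_pos: [0.5033, -0.0479, 0.0506]
tool_rot: [0.114, 0.993, -0.0, 0.0]
force: [2.7, -1.7, -4.7]
finger_gap: 0.163
gripper_force: 49.4
```

apply_moves([
  [0, 0, 0.0003, 0, 0, 0, 1],
  [0, 0, 0, 0, 0, 0, 1],
  [0, 0, 0, 0, 0, 0, 1],
  [0, 0, 0, 0, 0, 0, 1],
])

```text
t: 25.8
tcp_pos: [0.5033, -0.0479, 0.0506]
tool_rot: [0.114, 0.993, -0.0, 0.0]
force: [2.5, -2.8, -3.7]
finger_gap: 0.165
gripper_force: 49.6
```

apply_moves([
  [0, 0, 0, 0, 0, 0, 1],
])

```text
t: 25.92
tcp_pos: [0.5033, -0.0479, 0.0506]
tool_rot: [0.114, 0.993, -0.0, 0.0]
force: [2.6, -3.2, -3.1]
finger_gap: 0.162
gripper_force: 49.5
```

apply_moves([
  [0.004, 0, 0, 0, 0, 0, 1],
  [0.004, 0, 0, 0, 0, 0, 1],
  [0.004, 0, 0, 0, 0, 0, 1],
  [0, 0, 0, 0, 0, 0, 1],
])

```text
t: 26.42
tcp_pos: [0.4942, -0.0459, 0.051]
tool_rot: [0.114, 0.993, -0.0, 0.003]
force: [6.3, -2.8, -4.0]
finger_gap: 0.163
gripper_force: 49.5
```

apply_moves([
  [0.004, 0, 0, 0, 0, 0, 1],
  [0.004, 0, 0, 0, 0, 0, 1],
  [0.004, 0, 0, 0, 0, 0, 1],
  [0, 0, 0, 0, 0, 0, 1],
])

```text
t: 26.92
tcp_pos: [0.4825, -0.0431, 0.051]
tool_rot: [0.114, 0.993, -0.0, 0.003]
force: [7.1, -2.2, -3.5]
finger_gap: 0.164
gripper_force: 49.5
```

apply_moves([
  [0.002, 0, 0, 0, 0, 0, 1],
  [0, 0, 0, 0, 0, 0, 1],
  [0, 0, 0, 0, 0, 0, 1],
])

```text
t: 27.3
tcp_pos: [0.4821, -0.0432, 0.0511]
tool_rot: [0.114, 0.993, -0.001, 0.005]
force: [8.5, -0.8, -6.2]
finger_gap: 0.164
gripper_force: 49.1
```

apply_moves([
  [0.002, 0, 0, 0, 0, 0, 1],
  [0.002, 0, 0.0003, 0, 0, 0, 1],
  [0, 0, 0, 0, 0, 0, 1],
])

```text
t: 27.68
tcp_pos: [0.4754, -0.0414, 0.051]
tool_rot: [0.114, 0.993, -0.0, 0.002]
force: [3.2, -2.0, 1.8]
finger_gap: 0.161
gripper_force: 50.3
```

Run:
```python
from h import *
s=state();im=snapshot('wrist')
import cv2
a=snapshot('scene')[180:270,275:395,::-1]
cv2.imwrite('pics/s5.png',np.hstack([cv2.resize(im[150:350,220:420,::-1],(450,450)),cv2.resize(a,None,fx=5,fy=5,interpolation=cv2.INTER_CUBIC)[:,:350]]))
red(im,cam('wrist',s),.0735,(270,370,180,390))
```

```text
t 27.675 tcp [ 0.4754 -0.0414  0.051 ] toolx [-0.974  0.227 -0.004] toolz [ 0.0035 -0.001  -1.    ] F [ 3.21 -1.95  1.81] gap 0.161 q6 [-0.32  0.65  1.94  0.    0.54 -1.66] gf 50.26836454868317
red (319.5, 276.0) (92.0, 33.0) [ 0.4749 -0.0414  0.0735] yaw -12.202582828541619 0.044330958429662726
```

View pics/s5.png

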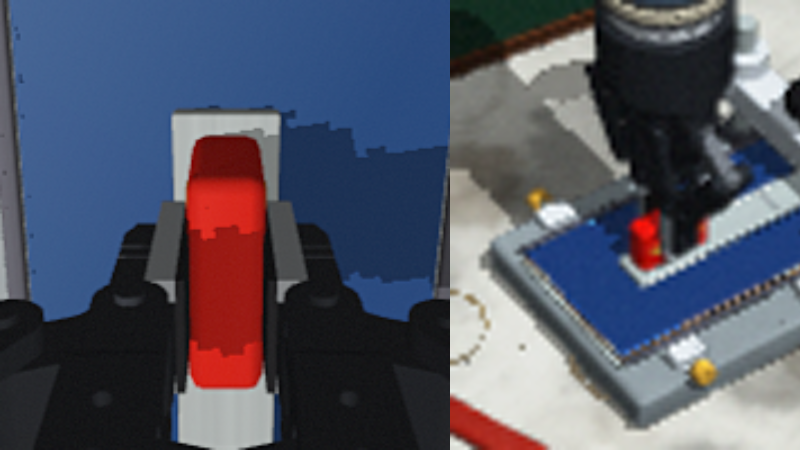

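The picture shows the blade still level in the grip (handle about (225,260) in the left half), its tongue still reaching under the crossbar. I'm drawing it out.

apply_moves([
  [0, 0, -0.0003, 0, 0, 0, 1],
  [0.002, 0, 0, 0, 0, 0, 1],
  [0.002, 0, 0, 0, 0, 0, 1],
  [0.004, 0, 0, 0, 0, 0, 1],
  [0.004, 0, 0, 0, 0, 0, 1],
  [0, 0, 0, 0, 0, 0, 1],
])

```text
t: 28.52
tcp_pos: [0.4614, -0.0381, 0.0507]
tool_rot: [0.114, 0.993, 0.0, -0.0]
force: [2.7, -1.3, 6.6]
finger_gap: 0.164
gripper_force: 50.7
```

apply_moves([
  [0.01, 0, 0, 0, 0, 0, 1],
  [0.01, 0, 0, 0, 0, 0, 1],
  [0, 0, 0, 0, 0, 0, 1],
  [0, 0, -0.02, 0, 0, 0, 1],
  [0, 0, -0.03, 0, 0, 0, 1],
  [0, 0, -0.03, 0, 0, 0, 1],
  [0, 0, 0, 0, 0, 0, 1],
  [0, 0, 0, 0, 0, 0, 1],
])

```text
t: 29.52
tcp_pos: [0.4398, -0.0328, 0.1292]
tool_rot: [0.114, 0.993, 0.001, -0.003]
force: [-0.6, 1.0, -2.0]
finger_gap: 0.163
gripper_force: 49.9
```

apply_moves([
  [0.005, 0.02, 0, 0, 0, 0, 1],
  [0.01, 0.042, 0, 0, 0, 0, 1],
  [0.01, 0.042, 0, 0, 0, 0, 1],
  [0.01, 0.042, 0, 0, 0, 0, 1],
  [0.01, 0.042, 0, 0, 0, 0, 1],
  [0.003, 0.02, 0, 0, 0, 0, 1],
  [-0.035, 0.024, 0, 0, 0, 0, 1],
  [-0.035, 0.024, 0, 0, 0, 0, 1],
])

```text
t: 30.52
tcp_pos: [0.5203, 0.211, 0.1281]
tool_rot: [0.114, 0.994, -0.001, -0.003]
force: [0.3, 0.4, -1.4]
finger_gap: 0.162
gripper_force: 49.8
```

apply_moves([
  [-0.025, 0.02, 0, 0, 0, 0, 1],
  [-0.01, 0.004, 0, 0, 0, 0.087, 1],
  [0, 0, 0.02, 0, 0, 0, 1],
  [0, 0, 0.03, 0, 0, 0, 1],
  [0, 0, 0, 0, 0, 0, 1],
  [0, 0, 0, 0, 0, 0, 1],
  [0, 0, 0, 0, 0, 0, 1],
])

```text
t: 31.4
tcp_pos: [0.5621, 0.2261, 0.0813]
tool_rot: [0.157, 0.988, 0.0, 0.001]
force: [-0.4, 1.1, -1.7]
finger_gap: 0.163
gripper_force: 49.8
```

Run:
```python
from h import *
import cv2
state();rel((.5586,.2262,.0195),-18)
s=sense();cv2.imwrite('pics/w6.png',snapshot('wrist')[:,:,::-1].copy())
C=cam('wrist',s);d=np.array([.951,-.309,0]);l=np.array([.309,.951,0])
print([w2pix(C,np.array([.59,.216,.013])+d*a+l*b).round(0) for a,b in((-.086,.037),(-.086,-.037),(.086,.037),(.086,-.037))])
```

```text
t 31.4 tcp [0.5621 0.2261 0.0813] toolx [-0.951  0.311 -0.001] toolz [ 1.2e-03  3.0e-04 -1.0e+00] F [-0.41  1.06 -1.74] gap 0.163 q6 [ 0.2   0.7   1.6   0.    0.84 -1.06] gf 49.750805497169495
shift now-axes [ 0.0034 -0.0011  0.0618] cur yaw -18.1 turn about tool z -0.0017
[array([375., 131.]), array([262., 131.]), array([364., 348.]), array([273., 348.])]
```

View pics/w6.png

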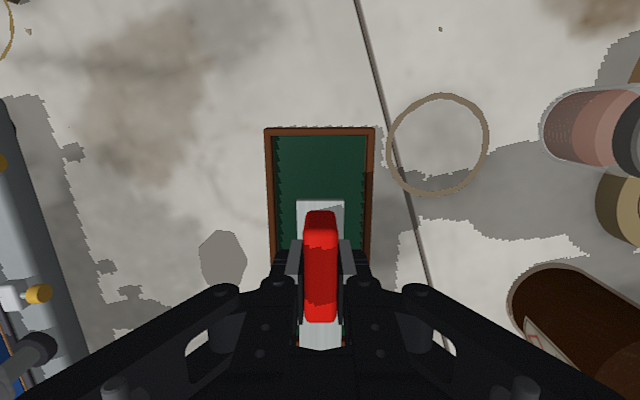

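The view shows the tray's near corners at (264,128) and (375,128), matching the prediction within 3 px. The blade is aligned over the tray, so I'm lowering it.

apply_moves([
  [0.003, -0.001, 0.02, 0, 0, 0, 1],
  [0, 0, 0.025, 0, 0, 0, 1],
  [0, 0, 0.012, 0, 0, 0, 1],
  [0, 0, 0, 0, 0, 0, 1],
  [0, 0, 0, 0, 0, 0, 1],
  [0, 0, 0, 0, 0, 0, 1],
])

```text
t: 32.2
tcp_pos: [0.5592, 0.2262, 0.0245]
tool_rot: [0.157, 0.988, 0.0, 0.001]
force: [0.2, 0.8, -1.5]
finger_gap: 0.164
gripper_force: 49.8
```

apply_moves([
  [0, 0, 0.003, 0, 0, 0, 1],
  [0, 0, 0, 0, 0, 0, 1],
  [0, 0, 0, 0, 0, 0, 1],
])

```text
t: 32.58
tcp_pos: [0.5584, 0.226, 0.0206]
tool_rot: [0.157, 0.988, 0.0, -0.0]
force: [1.1, -0.2, -1.4]
finger_gap: 0.167
gripper_force: 49.8
```

apply_moves([
  [0, 0, 0.001, 0, 0, 0, 1],
  [0, 0, 0, 0, 0, 0, 1],
  [0, 0, 0, 0, 0, 0, 1],
])

```text
t: 32.95
tcp_pos: [0.5584, 0.226, 0.0195]
tool_rot: [0.157, 0.988, -0.0, -0.0]
force: [-0.6, -0.2, -1.7]
finger_gap: 0.162
gripper_force: 49.8
```

apply_moves([
  [0, 0, 0.001, 0, 0, 0, 1],
  [0, 0, 0, 0, 0, 0, 1],
  [0, 0, 0, 0, 0, 0, 1],
])

```text
t: 33.33
tcp_pos: [0.5585, 0.2261, 0.0191]
tool_rot: [0.157, 0.988, 0.0, 0.0]
force: [-1.8, -0.2, 4.9]
finger_gap: 0.162
gripper_force: 50.5
```

apply_moves([
  [0, 0, 0.0007, 0, 0, 0, 1],
  [0, 0, 0, 0, 0, 0, 1],
  [0, 0, 0, 0, 0, 0, 1],
])

```text
t: 33.7
tcp_pos: [0.5585, 0.226, 0.0191]
tool_rot: [0.157, 0.988, 0.0, 0.0]
force: [-3.0, -0.4, 8.9]
finger_gap: 0.163
gripper_force: 51.4
```

On the felt. I'm releasing, rising and checking.

apply_moves([
  [0, 0, -0.0007, 0, 0, 0, 0.5],
  [0, 0, 0, 0, 0, 0, 0.2],
  [0, 0, 0, 0, 0, 0, 0.2],
  [0, 0, -0.02, 0, 0, 0, 0.2],
  [0, 0, -0.04, 0, 0, 0, 0.2],
  [0, 0, -0.05, 0, 0, 0, 0.2],
  [0, 0, -0.04, 0, 0, 0, 0.2],
  [0, 0, 0, 0, 0, 0, 0.2],
])

```text
t: 34.7
tcp_pos: [0.5612, 0.2267, 0.1738]
tool_rot: [0.157, 0.988, 0.002, 0.005]
force: [0.5, 0.7, -0.3]
finger_gap: 0.4
gripper_force: 0.0
```

Run:
```python
from h import *
import cv2
s=state();im=snapshot('wrist');red(im,cam('wrist',s),.041,(270,370,140,260))
cv2.imwrite('pics/w7.png',im[:,:,::-1].copy())
```

```text
t 34.7 tcp [0.5612 0.2267 0.1738] toolx [-0.951  0.31  -0.009] toolz [ 0.0099  0.002  -0.9999] F [ 0.46  0.66 -0.3 ] gap 0.4 q6 [ 0.2   0.57  1.55  0.    1.02 -1.06] gf 0.0
red (317.5, 186.5) (47.0, 15.0) [0.5591 0.2258 0.041 ] yaw -17.727955415900798 0.043637739284558566
```

View pics/w7.png

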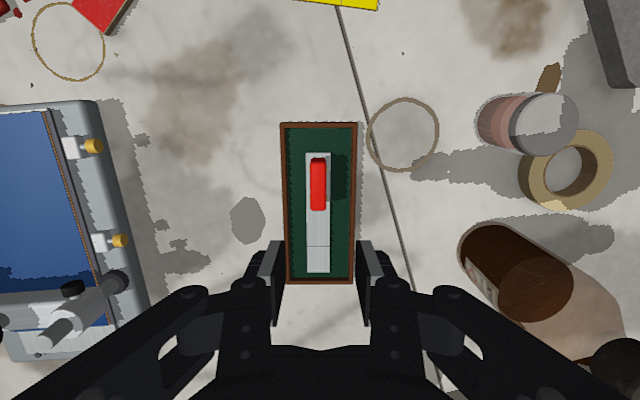

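The blade lies flat and centred in the tray: nose (318,272), tail (318,153), tray rows 123–283. The gripper is clear, so I'm handing in.

```bash
python3 -c "
from station import *
print(sign_off())"
```

```text
the job is handed in; nothing more can be done
None
```

I handed the job in at about 35 s, with no verdict returned. By feel the knife nipped the blade at about 5–6 N, the blade came out against its drag (8.5 N at about 11 mm of nose left), and the last picture shows it flat and centred in its tray.

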